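# Gauge two bushes and pull the reject

### The job

Two bushes that look the same stand in the gauging plate; one is bored to size all the way, the other has a narrow step down inside its bore. With both still in their nests, try the plug gauge in both: in the bad one let it bear lightly on the step for about half a second, never forcing it (stay under about 40 N), and after that leave the gauge standing fully home in the good one, in its nest. Then stand the bad bush upright in the grey tray.

Things in the scene. Friction and masses are not known exactly. Their poses are not given: they have to be found in the camera images.
- gauge_center (a point): Centre (half-way up) of the loose steel plug gauge, 82 mm tall, 180 g. z: its axis, grip up. From below: round pin 20 mm in diameter, 32 mm long, chamfered foot; round shoulder 34 mm in diameter, 5 mm thick; dark square grip 22 x 22 mm, 45 mm tall, x and y square to its faces. Relative to this point: foot -41, shoulder underside -9, grip -4 to +41 mm. It starts upright in the holder.
- gauge_holder: Fixed wooden block 70 x 70 x 40 mm in which the gauge stands at the start, in a 26 mm hole at its middle. Origin: centre of the underside, on the bench. x, y along its sides.
- bush_1_center (a point): Centre (half-way up) of a bronze bush: thick round tube, 50 mm in diameter, 40 mm tall, z its axis, mouth up, 0.44 kg. Good bush: the gauge goes in until its shoulder rests on the top face (gauge centre 29 mm above this point). Bad bush: it stops with the shoulder 19.5 mm above the top face (48.5 mm). Pin only resting on the rim: 61 mm. Which bush is good, and in which nest, changes each time.
- bush_2_center (a point): Centre (half-way up) of the other bronze bush; same outside, sizes and remarks as bush_1.
- bush_1: The same bush; origin at the centre of its underside. The bore is 21.6 mm in diameter for the first 12.5 mm below the top face; below that it is lined by a sleeve held captive inside with 0.5 mm side play, 21.8 mm in the good bush, only 17 mm in the bad one. The two cannot be told apart from outside. It stands in its nest with 2 mm play all round.
- bush_2: The same bush as bush_2_center; origin at the centre of its underside. Remarks as for bush_1.
- gauging_plate: Fixed aluminium plate 86 (x) x 190 (y) x 14 mm on the bench; origin: centre of the underside. Two round nests, 54 mm in diameter and 6 mm deep, at y = +50 and -50 mm, hold the bushes upright (nest floor 8 mm, top of a bush 48 mm above the bench). Six low screw heads stand 2.5 mm proud of its top.
- tray_in (a point): Centre of the inner floor of the grey steel tray (fixed), 3 mm above the bench; outside 130 (x) x 160 (y) mm, walls 3 mm thick and 26 mm tall over the bench. x and y run along its sides.
- bolt_pile: Fixed heap of black bolts near the middle of the bench, some 80 x 60 mm and 140 mm tall, a bystander that stands between the bushes and the holder and tray: carry things over it or round it. Origin near the middle of its foot.
- bearing: Ball bearing lying on the bench (fixed), 72 mm in diameter, 18 mm tall: a bystander. Origin: centre of its underside.
- elbow_fitting: Elbow pipe union lying on the bench (fixed), 63 x 82 x 44 mm: a bystander. Origin: centre of its underside.
Mind the look-alikes: they are no part of the job. Leave any orange or yellow look-alike of the part that bears gauge_center alone. What is shaped like the bush_1 but yellow is not meant.

How it is judged:
By the outcome, as a careful person would: the job done as asked, in the order asked, and still so for the second after the job is handed in, with the robot touching nothing.
It also fails if it takes over 72 s, if anything falls off the work surface, if the arm or the gripper's body presses on something with over 40 N, if the wrist force passes 120 N, or if a joint passes its speed limit or range.

### The arm

A 6-joint arm with a two-finger parallel gripper is mounted at the origin on a cart in front of the work surface, level with it; the furniture and walls round the work are solid. World frame = base frame: x ahead of the robot, y to its left, z up, the work surface at z = 0. Lengths are in m, angles in rad, forces in N, time in s.
With the tool pointing down it reaches from about 0.375 to 0.9 m from the base axis. Payload 3.1 kg.
Tool frame: the origin (TCP) lies between the finger pads; the fingertips stand 17 mm ahead of it and the grasp point (between the pads) lies 2 mm behind it; z points along the fingers, y is the line along which they close (so a half turn about z gives the same grasp; the last joint's range is limited). The gripper opens to 85 mm and grips with 20 to 120 N. Pads are 22 mm wide; open, the fingers measure 114 mm over their backs; the gripper's body (76 mm by 85 mm) begins 54 mm behind the grasp point. The pads swing forward as they close: fully open they stand 13 mm farther back than shut.
Start: joints at [1.054, 0.527, 1.433, -0, 1.181, -0.178], TCP at [0.208, 0.589, 0.248] pointing down, gripper open.
Joint ranges: [-3.08, 3.08], [-0.75, 2.2], [0.22, 2.44], [-1.43, 4.57], [0, 2.65], [-2.85, 2.85]. Speed limits (rad/s): [2.79, 2.79, 3.14, 3.14, 3.14, 3.14].

### API

Orientations are given as a unit quaternion [x, y, z, w].
In Python, from station import sense, vision, order gives the robot as it stands.
- The arm moves only by the shell command python3 -m crank 'ROWS' [OPENING] [FORCE]. ROWS is JSON, a list of rows, each an object with "dp": the shift along the world's x, y, z in units of 30 mm (1.0 is 30 mm), a list of three; "angular": the turn, a rotation vector about the world's x, y, z in degrees, a list of three. In form: [{"dp": [dx, dy, dz], "angular": [ax, ay, az]}, ...]. A call has 1 to 20 rows; each row shifts and turns the commanded pose from where the row before left it; what a row does not reach is not made up. A row lasts 1/10 s, in which the tool goes at most 50 mm and 8.59 degrees, less where a joint would pass 70% of its speed; a pose out of reach is approached as far as the arm can. A call is refused whole if a number of a shift passes 1 or a number of a turn 8.59, either way. A call with a gripper value outside its range is refused whole. OPENING is the closure, from 0 (fully open) to 1 (shut), set as the call begins (- or left out, the last holds). The fingers move at their own pace and stop on an object; FORCE is the grip in N (left out, the last holds). Time passes only in rows, so rows that do not move let the fingers close. It gives the time, the measured TCP pose, the force, the opening and the grip force at its end, in the units of the state.
- sense(): the state, without advancing time (a new reading comes with each control period).
- vision.snapshot(name): name is "side" or "top"; returns a dict with "image" (420x560x3 uint8, blue, green, red), "range_z" (420x560 float32, m along the optical axis (not along the pixel's ray), 0 where there is no reading), "mtx" (3x3 intrinsics, pixels), "dist" ([k1, k2, p1, p2, k3] as OpenCV has them; the pictures are not rectified), "pose" (4x4, takes a point from camera to world coordinates). Camera axes: x right, y down, z forward; pixel columns grow to the right and rows downward; lengths in m; the calibration is good to about 2 mm. A picture is of the moment at which its call begins.
- order.sign_off(): hands the job in; it is judged then, once.
The state is a dict: "t": time; "q": joint angles; "qd": joint speeds; "tau": joint torques, N m; "tcp_pos": TCP position; "tool_rot": TCP orientation; "force": force on the tool from outside, world axes, zero at the start; "ft_torque": the same for the moment, N m; "finger_gap": opening from 0.0 (shut) to 1.0 (fully open); "gripper_force": force on a finger pad.
Only numpy, scipy, OpenCV 4.12 (cv2) and the standard library are available. Lean on these libraries where they do the work, as an engineer would, in place of code of your own. Each camera call takes 0.05 s, during which the arm holds its last target. There are 200 camera calls.

## Working session

There is one attempt and no reset: what is moved stays moved. The work goes in short steps, Python scripts to look and compute and a shell command to move; the robot and the scene stay as the last step left them, time stands still between calls to the robot, and variables do not carry over. Pictures are saved under pics/ and viewed, at most 10 in all, crops included, and the job is handed in when it is done.

```bash
mkdir -p pics
cat > h.py <<'E'
import numpy as np, cv2
from station import sense, vision, order
def snap(n,f=None):
    d=vision.snapshot(n); np.save
    if f: cv2.imwrite('pics/'+f,d['image'])
    return d
def pix2w(d,u,v,z=None):
    x,y=cv2.undistortPoints(np.array([[[u,v]]],float),d['mtx'],np.array(d['dist'],float))[0,0]
    P=np.array(d['pose']);r=P[:3,:3]@[x,y,1]
    if z is None: s=d['range_z'][int(round(v)),int(round(u))]
    else: s=(z-P[2,3])/r[2]
    return P[:3,3]+s*r
def cloud(d):
    H,W=d['range_z'].shape
    uv=np.stack(np.meshgrid(np.arange(W),np.arange(H)),-1).reshape(-1,1,2).astype(float)
    n=cv2.undistortPoints(uv,d['mtx'],np.array(d['dist'],float)).reshape(H,W,2)
    z=d['range_z'][...,None];P=np.array(d['pose'])
    w=np.concatenate([n*z,z],-1)@P[:3,:3].T+P[:3,3]
    w[z[...,0]<=0]=np.nan
    return w
E
python3 - <<'E'
from h import *
import pickle
D={n:snap(n,n+'0.png') for n in('top','side')}
pickle.dump(D,open('d0.pkl','wb'))
for n in D: print(n,np.round(D[n]['pose'],3).tolist(),D[n]['mtx'][0][0])
print(sense())
E
```

```text
top [[-0.134, -0.962, 0.238, 0.319], [-0.991, 0.13, -0.031, -0.067], [-0.001, -0.24, -0.971, 1.017], [0.0, 0.0, 0.0, 1.0]] 463.7325920856796
side [[0.878, -0.181, 0.443, 0.076], [-0.479, -0.297, 0.826, -0.952], [-0.018, -0.937, -0.348, 0.45], [0.0, 0.0, 0.0, 1.0]] 463.63897363074074
{'t': 0.1, 'q': array([ 1.05353739e+00,  5.28392760e-01,  1.43378617e+00,  1.00545718e-05,
        1.18140305e+00, -1.78493618e-01]), 'qd': array([-8.40479758e-04, -1.70557562e-03, -3.25242364e-03, -4.62484488e-05,
        8.17180193e-04, -2.42098023e-04]), 'tau': array([-1.74321785e-04, -4.43309569e+01, -1.78588325e+01, -2.36473406e-04,
        4.02744205e-03, -2.54280842e-06]), 'tcp_pos': array([0.20735764, 0.58894551, 0.24741561]), 'tool_rot': array([ 1.68575678e-01,  9.85688212e-01, -9.33494100e-04, -3.43452311e-04]), 'force': array([-0.2083366 ,  0.61794966, -0.75514437]), 'ft_torque': array([-0.02460335,  0.0472212 ,  0.04311149]), 'gripper_force': 0.0, 'finger_gap': 1.002275460335062}
```

View pics/top0.png

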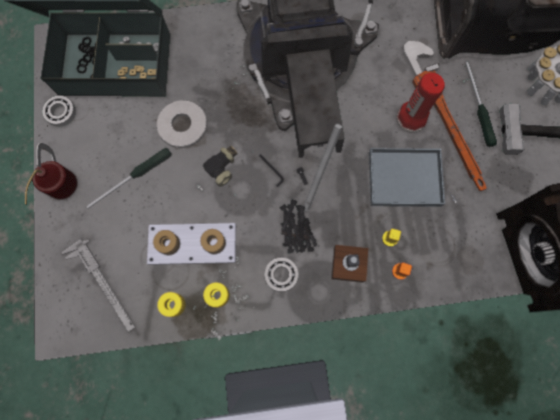

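View pics/side0.png

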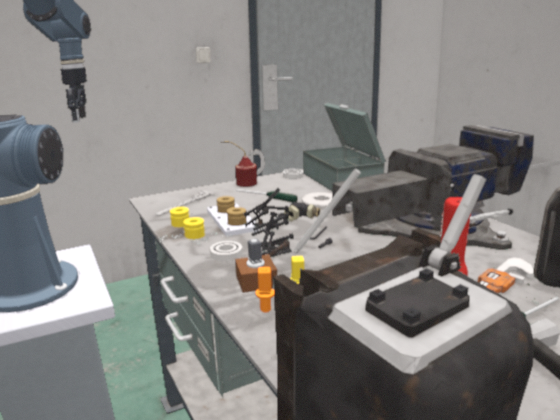

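Top view: the bushes are at (166,241) and (213,240), the plate centre near (191,243), the holder with gauge near (350,263), the tray near (405,177) and the bolt pile near (297,228). The yellow and orange look-alikes are at (169,304), (215,294), (392,237) and (402,270). Next I measure with depth and view enlarged crops.

Run:
```python
from h import *
import pickle
D=pickle.load(open('d0.pkl','rb'));d=D['top'];w=cloud(d);im=d['image']
def sel(u0,u1,v0,v1,z0,z1):
    p=w[v0:v1,u0:u1].reshape(-1,3);return p[(p[:,2]>z0)&(p[:,2]<z1)]
def circ(p,n):
    h=cv2.minEnclosingCircle(p[:,:2].astype(np.float32)*1000);print(n,len(p),'mean',p.mean(0).round(4),'circ mm',np.round(h[0],1),round(h[1],1),'z med',np.median(p[:,2]).round(4))
circ(sel(145,188,222,262,.040,.056),'bushA')
circ(sel(192,235,222,262,.040,.056),'bushB')
def rect(p,n):
    r=cv2.minAreaRect(p[:,:2].astype(np.float32)*1000);print(n,len(p),np.round(r[0],1),np.round(r[1],1),round(r[2],2),'z',np.median(p[:,2]).round(4))
rect(sel(140,245,215,270,.008,.022),'plate')
rect(sel(325,375,240,288,.032,.046),'holder')
rect(sel(330,375,240,288,.075,.11),'grip')
rect(sel(335,370,245,285,.085,.11),'griptop')
rect(sel(360,450,142,213,.018,.032),'traywall')
rect(sel(374,438,155,200,-.004,.010),'trayfloor')
p=sel(275,320,195,255,.03,.3);rect(p,'pile');print(p[:,2].max())
for (n,c,s) in (('a',(200,243),(120,90)),('b',(350,262),(80,60))):
    x,y=c[0]-s[0]//2,c[1]-s[1]//2
    print(n,x,y)
a=cv2.resize(im[198:288,140:260],None,fx=5,fy=5,interpolation=cv2.INTER_CUBIC)
b=cv2.resize(im[235:290,320:380],None,fx=8,fy=8,interpolation=cv2.INTER_CUBIC)
cv2.imwrite('pics/a.png',a);cv2.imwrite('pics/b.png',b)
```

```text
bushA 386 mean [0.516  0.1691 0.0482] circ mm [516.7 169.7] 25.5 z med 0.0484
bushB 375 mean [0.5048 0.0701 0.0484] circ mm [505.2  70.8] 25.4 z med 0.0485
plate 2484 [510.7 116.5] [198.7  87. ] 83.6 z 0.0149
holder 955 [ 420.1 -213.8] [70.4 70.6] 76.23 z 0.0413
grip 130 [ 419.4 -212.5] [21.3 21.7] 85.65 z 0.0901
griptop 120 [ 419.4 -212.2] [21.6 20.8] 82.61 z 0.0903
traywall 569 [ 596.5 -373.5] [161.7 131.8] 81.4 z 0.0256
trayfloor 2868 [ 600.3 -378.2] [150.3 107.5] 81.78 z 0.0043
pile 1094 [ 513.  -114.8] [ 75.5 134.7] 85.25 z 0.0914
0.1587517756232959
a 140 198
b 310 232
```

View pics/a.png

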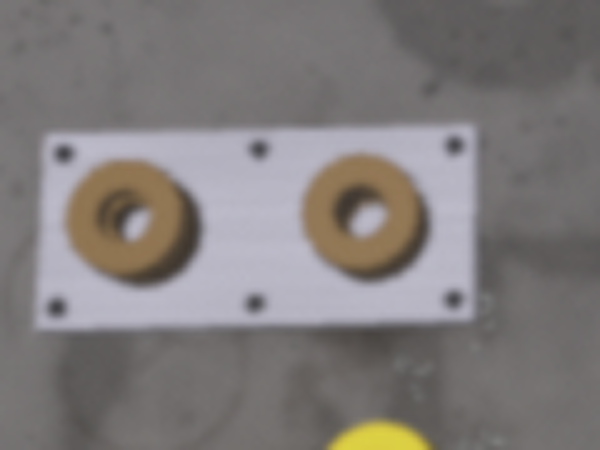

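View pics/b.png

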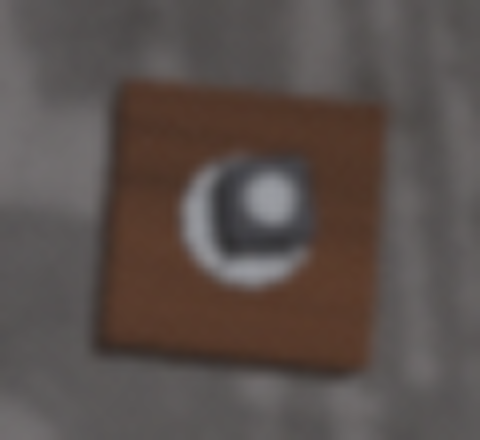

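```bash
cat >> h.py <<'E'
def st():
    s=sense();R=cv2.Rodrigues
    from scipy.spatial.transform import Rotation as Q
    y=Q.from_quat(s['tool_rot']).as_matrix()
    print('t',round(s['t'],2),'tcp',np.round(s['tcp_pos']*1000,1),'yaw',round(np.degrees(np.arctan2(y[1,1],y[0,1])),2),'z',np.round(y[:,2],3),'F',np.round(s['force'],1),'gap',round(s['finger_gap'],3),'gf',round(s['gripper_force'],1))
E
python3 - <<'E'
from h import *
import pickle
D=pickle.load(open('d0.pkl','rb'));d=D['top']
for n,u,v,z in(('A',164.6,241.1,.048),('B',211.9,239.9,.048)): print(n,pix2w(d,u,v,z).round(4))
c=np.array([(45,133),(475,125),(474,320),(37,328)])/5-.4+[140,198]
p=np.array([pix2w(d,*k,.014)[:2] for k in c]);print('plate',p.mean(0).round(4))
# grip top corners approx
c=np.array([(222,160),(312,155),(314,242),(230,256)])/8-.44+[320,235]
p=np.array([pix2w(d,*k,.09)[:2] for k in c]);print('grip',p.mean(0).round(4),p.round(4).tolist())
# side camera
d=D['side'];w=cloud(d)
m=lambda x,y,r,z0,z1:w[(np.hypot(w[...,0]-x,w[...,1]-y)<r)&(w[...,2]>z0)&(w[...,2]<z1)]
for n,x,y,z0,z1,r in(('A',.516,.169,.046,.053,.04),('B',.505,.07,.046,.053,.04),('griptop',.419,-.212,.087,.1,.03),('grip',.419,-.212,.055,.085,.03)):
    p=m(x,y,r,z0,z1)
    if len(p)>5: print('side',n,len(p),p.mean(0).round(4),np.round(cv2.minEnclosingCircle(p[:,:2].astype(np.float32)*1000)[0],1), p.min(0).round(4),p.max(0).round(4))
E
R='[{"dp":[1,-1,0],"angular":[0,0,-8.45]},{"dp":[1,-1,0],"angular":[0,0,-8.45]}]'
python3 -m crank '[{"dp":[1,-1,0],"angular":[0,0,-8.45]},{"dp":[1,-1,0],"angular":[0,0,-8.45]},{"dp":[1,-1,0],"angular":[0,0,-8.45]},{"dp":[1,-1,0],"angular":[0,0,-8.45]},{"dp":[1,-1,0],"angular":[0,0,-8.45]},{"dp":[1,-1,0],"angular":[0,0,-8.45]},{"dp":[1,-1,0],"angular":[0,0,-8.45]},{"dp":[0,-1,0],"angular":[0,0,-8.45]},{"dp":[0,-1,0],"angular":[0,0,-8.45]},{"dp":[0,-1,0],"angular":[0,0,0]},{"dp":[0,-1,0],"angular":[0,0,0]},{"dp":[0,-1,0],"angular":[0,0,0]},{"dp":[0,-1,0],"angular":[0,0,0]},{"dp":[0,-1,0],"angular":[0,0,0]},{"dp":[0,-1,0],"angular":[0,0,0]},{"dp":[0,-1,0],"angular":[0,0,0]},{"dp":[0,-1,0],"angular":[0,0,0]},{"dp":[0,-1,0],"angular":[0,0,0]},{"dp":[0,0,0],"angular":[0,0,0]}]' 0
python3 -c "from h import *;st()"
```

```text
A [0.5163 0.1684 0.048 ]
B [0.5055 0.069  0.048 ]
plate [0.5119 0.1193]
grip [ 0.419  -0.2135] [[0.4313, -0.2035], [0.4295, -0.2261], [0.4079, -0.2229], [0.4073, -0.2015]]
side A 93 [0.5156 0.1686 0.0486] [516.  170.6] [0.4915 0.1458 0.0461] [0.5416 0.1955 0.0507]
side B 110 [0.5044 0.0698 0.0484] [505.   72.3] [0.4806 0.0455 0.046 ] [0.5293 0.0963 0.0501]
side griptop 65 [ 0.419  -0.2149  0.0898] [ 421.3 -213.2] [ 0.4091 -0.2234  0.0871] [ 0.4315 -0.1999  0.0922]
side grip 195 [ 0.4174 -0.2193  0.0698] [ 419.9 -213.3] [ 0.4086 -0.2253  0.0552] [ 0.43   -0.2012  0.0847]
t: 2.0
tcp_pos: [0.4179, 0.0469, 0.2482]
tool_rot: [0.741, 0.671, -0.0, 0.0]
force: [-0.7, 0.3, -0.5]
finger_gap: 1.0
gripper_force: 0.0
t 2.0 tcp [417.9  46.9 248.2] yaw -5.7 z [-0.    -0.001 -1.   ] F [-0.7  0.3 -0.5] gap 1.0 gf 0.0
```

```bash
python3 -m crank '[{"dp":[0.04,-0.96,0],"angular":[0,0,0]},{"dp":[0,-0.96,0],"angular":[0,0,0]},{"dp":[0,-0.96,0],"angular":[0,0,0]},{"dp":[0,-0.96,0],"angular":[0,0,0]},{"dp":[0,-0.96,0],"angular":[0,0,0]},{"dp":[0,-0.96,0],"angular":[0,0,0]},{"dp":[0,-0.96,0],"angular":[0,0,0]},{"dp":[0,-0.96,0],"angular":[0,0,0]},{"dp":[0,-0.99,-0.5],"angular":[0,0,0]},{"dp":[0,0,-1],"angular":[0,0,0]},{"dp":[0,0,-1],"angular":[0,0,0]},{"dp":[0,0,-1],"angular":[0,0,0]},{"dp":[0,0,-1],"angular":[0,0,0]},{"dp":[0,0,-1],"angular":[0,0,0]},{"dp":[0,0,-0.5],"angular":[0,0,0]},{"dp":[0,0,0],"angular":[0,0,0]},{"dp":[0,0,0],"angular":[0,0,0]}]' 0
python3 -c "from h import *;st()"
python3 -m crank '[{"dp":[0,0,0],"angular":[0,0,0]},{"dp":[0,0,0],"angular":[0,0,0]},{"dp":[0,0,0],"angular":[0,0,0]},{"dp":[0,0,0],"angular":[0,0,0]},{"dp":[0,0,0],"angular":[0,0,0]},{"dp":[0,0,0],"angular":[0,0,0]},{"dp":[0,0,0],"angular":[0,0,0]},{"dp":[0,0,0],"angular":[0,0,0]},{"dp":[0,0,0],"angular":[0,0,0]},{"dp":[0,0,0],"angular":[0,0,0]}]' 1 40
python3 -c "from h import *;st()"
```

```text
t: 3.7
tcp_pos: [0.4192, -0.2101, 0.0682]
tool_rot: [0.74, 0.673, 0.0, -0.0]
force: [0.1, 0.2, 0.8]
finger_gap: 1.002
gripper_force: 0.0
t 3.7 tcp [ 419.2 -210.1   68.2] yaw -5.43 z [-0.     0.001 -1.   ] F [0.1 0.2 0.8] gap 1.002 gf 0.0
t: 4.7
tcp_pos: [0.4197, -0.2112, 0.069]
tool_rot: [0.74, 0.672, 0.0, 0.001]
force: [1.1, 1.3, 6.3]
finger_gap: 0.254
gripper_force: 41.7
t 4.7 tcp [ 419.7 -211.2   69. ] yaw -5.48 z [ 0.002 -0.001 -1.   ] F [1.1 1.3 6.3] gap 0.254 gf 41.7
```

```bash
python3 -m crank '[{"dp":[0,0,0.5],"angular":[0,0,0]},{"dp":[0,0,1],"angular":[0,0,0]},{"dp":[0,0,1],"angular":[0,0,0]},{"dp":[0,0,1],"angular":[0,0,0]},{"dp":[0,0,1],"angular":[0,0,0]},{"dp":[0,0,1],"angular":[0,0,0]},{"dp":[0,0,0.5],"angular":[0,0,0]},{"dp":[0,0.94,0],"angular":[0,0,0]},{"dp":[0.2,0.94,0],"angular":[0,0,0]},{"dp":[0.3,0.94,0],"angular":[0,0,0]},{"dp":[0.3,0.94,0],"angular":[0,0,0]},{"dp":[0.3,0.94,0],"angular":[0,0,0]},{"dp":[0.35,0.94,0],"angular":[0,0,0]},{"dp":[0.35,0.94,0],"angular":[0,0,0]},{"dp":[0.35,0.94,0],"angular":[0,0,0]},{"dp":[0.35,0.94,0],"angular":[0,0,0]},{"dp":[0.35,0.94,0],"angular":[0,0,0]},{"dp":[0,0,0],"angular":[0,0,0]}]'
python3 -m crank '[{"dp":[0,0,-0.8],"angular":[0,0,0]},{"dp":[0,0,-0.8],"angular":[0,0,0]},{"dp":[0,0,-0.8],"angular":[0,0,0]},{"dp":[0,0,-0.8],"angular":[0,0,0]},{"dp":[0,0,-0.8],"angular":[0,0,0]},{"dp":[0,0,0],"angular":[0,0,0]},{"dp":[0,0,0],"angular":[0,0,0]},{"dp":[0,0,0],"angular":[0,0,0]}]' >/dev/null
python3 - <<'E'
from h import *
st();import pickle
d=snap('side');pickle.dump(d,open('d1.pkl','wb'));st()
im=d['image']
# project expected bush B
P=np.linalg.inv(np.array(d['pose']))
q,_=cv2.projectPoints(np.array([[.505,.0695,.048],[.505,.0695,.069]]),cv2.Rodrigues(P[:3,:3])[0],P[:3,3],d['mtx'],np.array(d['dist'],float))
print(q.round(1).tolist())
u,v=map(int,q[0,0]);u0,v0=u-40,v-40
print(u0,v0);cv2.imwrite('pics/c.png',cv2.resize(im[v0:v0+60,u0:u0+80],None,fx=10,fy=10,interpolation=cv2.INTER_CUBIC))
t=snap('top');w=cloud(d);pickle.dump(t,open('d1t.pkl','wb'))
for n,c in(('side',w),('top',cloud(t))):
    m=(abs(c[...,0]-.505)<.04)&(abs(c[...,1]-.07)<.04)
    for z0,z1 in((.044,.052),(.072,.095),(.098,.107)):
        p=c[m&(c[...,2]>z0)&(c[...,2]<z1)]
        if len(p)>3:print(n,z0,len(p),p.mean(0).round(4),p.min(0).round(4),p.max(0).round(4))
E
```

```text
t: 6.5
tcp_pos: [0.5044, 0.0741, 0.2476]
tool_rot: [0.739, 0.674, -0.0, -0.001]
force: [0.5, -1.3, -1.9]
finger_gap: 0.248
gripper_force: 41.0
t 7.3 tcp [504.9  71.  129.3] yaw -5.47 z [ 0.002 -0.    -1.   ] F [-1.4 -1.3 -2.3] gap 0.247 gf 41.0
t 7.35 tcp [505.2  71.1 129.5] yaw -5.47 z [ 0.002 -0.    -1.   ] F [-0.   0.6 -1.9] gap 0.254 gf 41.0
[[[236.0, 210.0]], [[235.6, 202.2]]]
196 169
side 0.044 128 [0.5039 0.0682 0.0479] [0.4812 0.0444 0.0441] [0.5296 0.0979 0.0509]
side 0.072 68 [0.5008 0.064  0.0834] [0.4937 0.0575 0.0722] [0.5126 0.0755 0.0948]
side 0.098 44 [0.4997 0.062  0.1038] [0.4864 0.0542 0.0981] [0.5221 0.0792 0.107 ]
top 0.044 167 [0.4993 0.0594 0.0485] [0.4807 0.0455 0.0445] [0.5282 0.0789 0.0518]
top 0.098 35 [0.4999 0.0567 0.105 ] [0.4872 0.0521 0.0998] [0.5145 0.0676 0.107 ]
```

View pics/c.png

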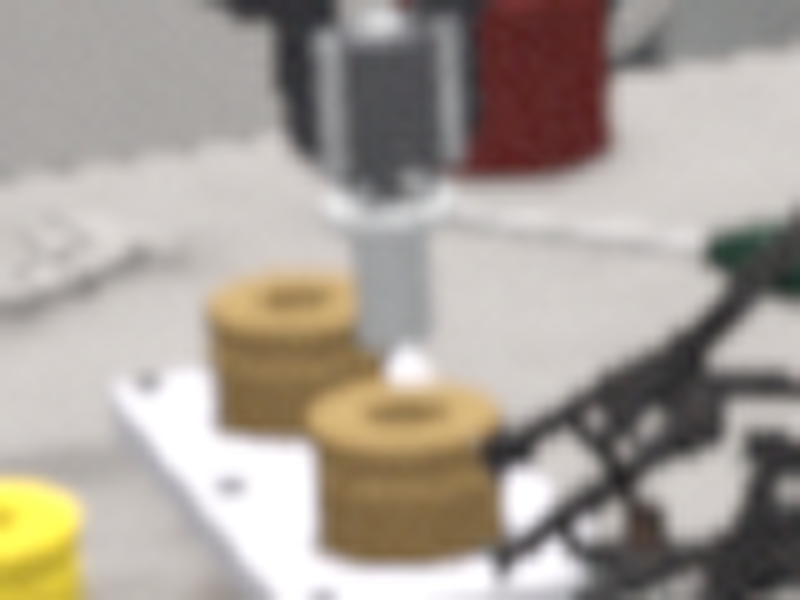

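Side crop: the pin axis (x≈396 when extended to bush top) sits about 8 crop px, or 2 mm, left of the bore centre (404,412). I'll refine with cylinder fits.

```bash
cat > fit.py <<'E'
from h import *
from scipy.optimize import least_squares
def cyl(c,x,y,r,z0,z1,tol=.004):
    c0=np.array([x,y])
    for _ in range(4):
        d=np.hypot(c[...,0]-c0[0],c[...,1]-c0[1])
        p=c[(abs(d-r)<tol)&(c[...,2]>z0)&(c[...,2]<z1)][:,:2]
        if len(p)<6:return None
        c0=least_squares(lambda q:np.hypot(*(p-q).T)-r,c0,loss='soft_l1',f_scale=.001).x
    return np.round(c0*1000,2),len(p)
E
python3 - <<'E'
from fit import *
import pickle
D=pickle.load(open('d0.pkl','rb'));s=pickle.load(open('d1.pkl','rb'))
a,b=cloud(D['side']),cloud(s)
print('pin',cyl(b,.505,.07,.010,.072,.096))
print('bushB now',cyl(b,.505,.07,.025,.018,.044),'before',cyl(a,.505,.07,.025,.018,.044))
print('bushA now',cyl(b,.516,.169,.025,.018,.044),'before',cyl(a,.516,.169,.025,.018,.044))
# silhouette of the pin: bright columns per row, and bush edges, in side image
g=cv2.cvtColor(s['image'],cv2.COLOR_BGR2GRAY).astype(int)
for v in (193,196,199,202): print(v,g[v,226:246])
for v in (209,210,211): print(v,s['image'][v,222:252].sum(1)//3)
E
```

```text
pin (array([504.39,  70.43]), 70)
bushB now (array([506.72,  72.79]), 172) before (array([506.39,  72.7 ]), 174)
bushA now (array([517.6 , 172.18]), 124) before (array([517.15, 172.48]), 134)
193 [205 206 204 202 192 168 160 161 162 160 158 159 173 196 205 205 204 204
 203 203]
196 [191 193 194 196 193 175 161 161 162 161 159 160 170 192 204 207 208 207
 208 207]
199 [146 149 164 176 180 171 160 160 162 162 160 157 164 189 203 208 208 209
 210 209]
202 [135 133 125 121 115 125 147 157 159 163 167 165 173 193 204 205 207 207
 208 208]
209 [ 99  98 100 100 111 140 160 170 174 171 162 150 142 135 132 132 138 144
 155 170 176 178 182 187 195 201 200 193 179 160]
210 [ 98  99 101 102 121 155 170 175 177 172 156 133 124 119 119 119 124 135
 150 169 176 177 173 167 176 186 177 159 127 101]
211 [103 102 103 104 119 150 167 172 174 172 164 154 146 144 143 144 150 158
 164 171 174 167 154 137 138 150 129 102  78  76]
```

Run:
```python
from h import *
import pickle
t=pickle.load(open('d1t.pkl','rb'))
cv2.imwrite('pics/d.png',cv2.resize(t['image'][215:275,190:260],None,fx=10,fy=10,interpolation=cv2.INTER_CUBIC))
```

```text
(no output)
```

View pics/d.png

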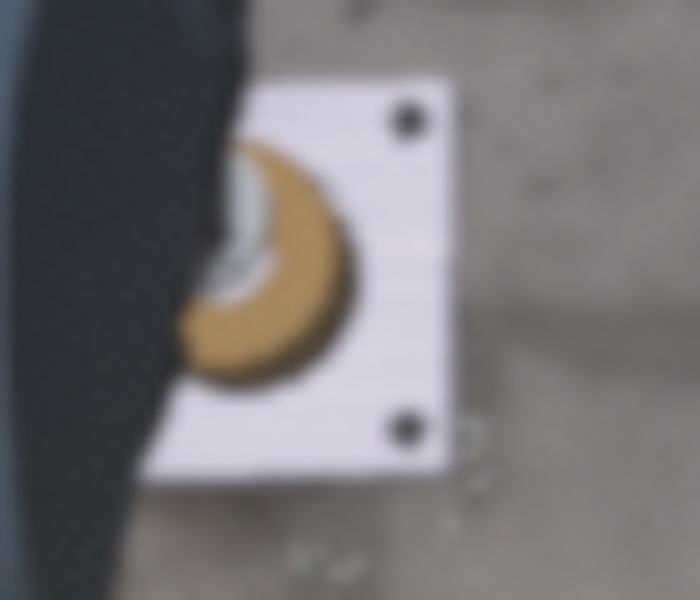

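Run:
```python
from fit import *
import pickle
t=pickle.load(open('d1t.pkl','rb'));s=pickle.load(open('d1.pkl','rb'))
def f(pts,z,r,d,ox,oy,k):
    p=np.array([pix2w(d,u/k-.45+ox,v/k-.45+oy,z)[:2] for u,v in pts])
    q=least_squares(lambda q:np.hypot(*(p-q).T)-r,p.mean(0)+[.01,.01],loss='soft_l1',f_scale=.0005)
    return (q.x*1000).round(2),(q.fun*1000).round(2)
print('shoulder',f([(262,165),(271,195),(275,240),(268,268),(250,290),(225,303)],.1055,.017,t,190,215,10))
print('bush',f([(285,148),(320,185),(340,235),(333,290),(310,335),(280,360),(240,378),(205,362)],.048,.025,t,190,215,10))
# edges from gray-level
```

```text
shoulder (array([500.73,  66.25]), array([ 1.07, -0.58, -0.48,  0.28,  0.35, -0.12]))
bush (array([505.01,  68.85]), array([ 1.11, -0.09, -0.26, -0.63,  0.21,  0.52,  1.36, -2.15]))
```

```bash
python3 -m crank '[{"dp":[0.067,0.033,-0.2],"angular":[0,0,0]},{"dp":[0,0,-0.2],"angular":[0,0,0]},{"dp":[0,0,-0.15],"angular":[0,0,0]},{"dp":[0,0,-0.04],"angular":[0,0,0]},{"dp":[0,0,-0.04],"angular":[0,0,0]},{"dp":[0,0,-0.04],"angular":[0,0,0]},{"dp":[0,0,0],"angular":[0,0,0]}]' >/dev/null; python3 -c "from h import *;st()"
python3 -m crank '[{"dp":[0,0,-0.04],"angular":[0,0,0]},{"dp":[0,0,-0.04],"angular":[0,0,0]},{"dp":[0,0,0],"angular":[0,0,0]}]' >/dev/null; python3 -c "from h import *;st()"
```

```text
t 8.1 tcp [506.4  72.3 108.1] yaw -5.46 z [-0.  0. -1.] F [-0.1  0.2 -2.1] gap 0.252 gf 41.1
t 8.4 tcp [506.6  72.4 105.8] yaw -5.47 z [ 0.  0. -1.] F [ 0.1 -1.  -2.9] gap 0.252 gf 41.1
```

```bash
python3 -m crank '[{"dp":[0,0,-0.04],"angular":[0,0,0]},{"dp":[0,0,-0.04],"angular":[0,0,0]},{"dp":[0,0,0],"angular":[0,0,0]}]' >/dev/null; python3 -c "from h import *;st()"
python3 -m crank '[{"dp":[0,0,-0.04],"angular":[0,0,0]},{"dp":[0,0,-0.04],"angular":[0,0,0]},{"dp":[0,0,0],"angular":[0,0,0]}]' >/dev/null; python3 -c "from h import *;st()"
```

```text
t 8.7 tcp [506.5  72.4 103.3] yaw -5.46 z [ 0.  0. -1.] F [ 0.9  0.5 -1.9] gap 0.25 gf 41.1
t 9.0 tcp [506.5  72.4 100.9] yaw -5.46 z [ 0.  0. -1.] F [ 1.4  1.2 -1.8] gap 0.252 gf 41.1
```

```bash
python3 -m crank '[{"dp":[0,0,-0.04],"angular":[0,0,0]},{"dp":[0,0,-0.03],"angular":[0,0,0]},{"dp":[0,0,-0.03],"angular":[0,0,0]},{"dp":[0,0,0],"angular":[0,0,0]}]' >/dev/null; python3 -c "from h import *;st()"
python3 -m crank '[{"dp":[0,0,-0.03],"angular":[0,0,0]},{"dp":[0,0,0],"angular":[0,0,0]}]' >/dev/null; python3 -c "from h import *;st()"
python3 -m crank '[{"dp":[0,0,-0.02],"angular":[0,0,0]},{"dp":[0,0,0],"angular":[0,0,0]}]' >/dev/null; python3 -c "from h import *;st()"
```

```text
t 9.4 tcp [506.5  72.4  97.9] yaw -5.46 z [ 0.  0. -1.] F [ 1.7 -0.3 -2.9] gap 0.252 gf 41.1
t 9.6 tcp [506.4  72.4  97. ] yaw -5.46 z [ 0.  0. -1.] F [ 1.5  0.3 -2. ] gap 0.253 gf 41.1
t 9.8 tcp [506.5  72.3  96.5] yaw -5.46 z [ 0.  0. -1.] F [ 1.4  0.9 -1. ] gap 0.249 gf 41.1
```

```bash
for i in 1; do python3 -m crank '[{"dp":[0,0,-0.02],"angular":[0,0,0]},{"dp":[0,0,-0.01],"angular":[0,0,0]},{"dp":[0,0,0],"angular":[0,0,0]}]' >/dev/null; python3 -c "from h import *;st()"
python3 -m crank '[{"dp":[0,0,-0.02],"angular":[0,0,0]},{"dp":[0,0,-0.01],"angular":[0,0,0]},{"dp":[0,0,0],"angular":[0,0,0]}]' >/dev/null; python3 -c "from h import *;st()"
python3 -m crank '[{"dp":[0,0,-0.02],"angular":[0,0,0]},{"dp":[0,0,-0.01],"angular":[0,0,0]},{"dp":[0,0,0],"angular":[0,0,0]}]' >/dev/null; python3 -c "from h import *;st()"; done
```

```text
t 10.1 tcp [506.5  72.4  95.6] yaw -5.46 z [ 0.  0. -1.] F [ 0.8  0.2 -1. ] gap 0.254 gf 41.2
t 10.4 tcp [506.4  72.3  94.7] yaw -5.46 z [ 0. -0. -1.] F [ 1.7  0.3 -1.3] gap 0.254 gf 41.2
t 10.7 tcp [506.4  72.3  93.8] yaw -5.46 z [ 0.  0. -1.] F [ 1.9  1.5 -1.8] gap 0.253 gf 41.2
```

```bash
python3 -m crank '[{"dp":[0,0,-0.04],"angular":[0,0,0]},{"dp":[0,0,-0.04],"angular":[0,0,0]},{"dp":[0,0,-0.04],"angular":[0,0,0]},{"dp":[0,0,0],"angular":[0,0,0]}]' >/dev/null; python3 -c "from h import *;st()"
python3 -m crank '[{"dp":[0,0,-0.04],"angular":[0,0,0]},{"dp":[0,0,-0.04],"angular":[0,0,0]},{"dp":[0,0,-0.04],"angular":[0,0,0]},{"dp":[0,0,0],"angular":[0,0,0]}]' >/dev/null; python3 -c "from h import *;st()"
```

```text
t 11.1 tcp [506.3  72.3  90. ] yaw -5.46 z [-0.  0. -1.] F [ 1.4  0.7 -2.8] gap 0.252 gf 41.1
t 11.5 tcp [506.3  72.3  86.4] yaw -5.46 z [-0.  0. -1.] F [ 2.1  1.5 -2. ] gap 0.253 gf 41.1
```

Bush B (y≈0.07) is the good one. Next I take the gauge down to home with force checks.

```bash
python3 -m crank '[{"dp":[0,0,-0.06],"angular":[0,0,0]},{"dp":[0,0,-0.06],"angular":[0,0,0]},{"dp":[0,0,-0.04],"angular":[0,0,0]},{"dp":[0,0,-0.04],"angular":[0,0,0]},{"dp":[0,0,-0.02],"angular":[0,0,0]},{"dp":[0,0,0],"angular":[0,0,0]}]' >/dev/null; python3 -c "from h import *;st()"
python3 -m crank '[{"dp":[0,0,-0.02],"angular":[0,0,0]},{"dp":[0,0,-0.02],"angular":[0,0,0]},{"dp":[0,0,0],"angular":[0,0,0]}]' >/dev/null; python3 -c "from h import *;st()"
python3 -m crank '[{"dp":[0,0,-0.02],"angular":[0,0,0]},{"dp":[0,0,0],"angular":[0,0,0]}]' >/dev/null; python3 -c "from h import *;st()"
```

```text
t 12.1 tcp [506.3  72.4  79.9] yaw -5.46 z [-0.  0. -1.] F [ 1.6  0.5 -1.9] gap 0.248 gf 41.1
t 12.4 tcp [506.4  72.3  78.8] yaw -5.46 z [-0. -0. -1.] F [ 1.7  1.1 -0.7] gap 0.252 gf 41.1
t 12.6 tcp [506.4  72.4  78.2] yaw -5.46 z [-0. -0. -1.] F [-0.3  0.3 -2.4] gap 0.252 gf 41.1
```

```bash
python3 -m crank '[{"dp":[0,0,0.4],"angular":[0,0,0]},{"dp":[0,0,0.5],"angular":[0,0,0]},{"dp":[0,0,0.5],"angular":[0,0,0]},{"dp":[0,0,0.2],"angular":[0,0,0]},{"dp":[0.067,0.6,0],"angular":[0,0,0]},{"dp":[0.1,0.9,0],"angular":[0,0,0]},{"dp":[0.1,0.9,0],"angular":[0,0,0]},{"dp":[0.1,0.91,0],"angular":[0,0,0]},{"dp":[0,0,0],"angular":[0,0,0]},{"dp":[0,0,0],"angular":[0,0,0]},{"dp":[0,0,0],"angular":[0,0,0]}]' >/dev/null; python3 -c "from h import *;st()"
python3 -m crank '[{"dp":[0,0,-0.2],"angular":[0,0,0]},{"dp":[0,0,-0.1],"angular":[0,0,0]},{"dp":[0,0,-0.05],"angular":[0,0,0]},{"dp":[0,0,-0.04],"angular":[0,0,0]},{"dp":[0,0,-0.04],"angular":[0,0,0]},{"dp":[0,0,0],"angular":[0,0,0]}]' >/dev/null; python3 -c "from h import *;st()"
python3 -m crank '[{"dp":[0,0,-0.03],"angular":[0,0,0]},{"dp":[0,0,-0.03],"angular":[0,0,0]},{"dp":[0,0,0],"angular":[0,0,0]}]' >/dev/null; python3 -c "from h import *;st()"
```

```text
t 13.7 tcp [516.8 170.9 126.1] yaw -5.48 z [-0.001 -0.001 -1.   ] F [-0.3 -0.2 -2.3] gap 0.255 gf 41.1
t 14.3 tcp [517.4 171.6 113.2] yaw -5.47 z [-0. -0. -1.] F [-0.   0.5 -2.8] gap 0.253 gf 41.1
t 14.6 tcp [517.3 171.7 111.4] yaw -5.45 z [-0. -0. -1.] F [-0.4 -0.1 -2.5] gap 0.253 gf 41.1
```

```bash
python3 -m crank '[{"dp":[0,0,-0.04],"angular":[0,0,0]},{"dp":[0,0,-0.04],"angular":[0,0,0]},{"dp":[0,0,0],"angular":[0,0,0]}]' >/dev/null; python3 -c "from h import *;st()"
python3 -m crank '[{"dp":[0,0,-0.03],"angular":[0,0,0]},{"dp":[0,0,-0.03],"angular":[0,0,0]},{"dp":[0,0,0],"angular":[0,0,0]}]' >/dev/null; python3 -c "from h import *;st()"
python3 -m crank '[{"dp":[0,0,-0.03],"angular":[0,0,0]},{"dp":[0,0,-0.03],"angular":[0,0,0]},{"dp":[0,0,0],"angular":[0,0,0]}]' >/dev/null; python3 -c "from h import *;st()"
```

```text
t 14.9 tcp [517.3 171.6 108.9] yaw -5.46 z [-0. -0. -1.] F [ 1.   0.2 -2. ] gap 0.254 gf 41.1
t 15.2 tcp [517.5 171.7 107.3] yaw -5.46 z [ 0.  0. -1.] F [-0.5  0.4 -1.2] gap 0.253 gf 41.2
t 15.5 tcp [517.6 171.7 105.4] yaw -5.47 z [ 0.  0. -1.] F [ 0.3  1.3 -1.5] gap 0.251 gf 41.2
```

In the bore of A. On to the step, expected at TCP z ≈ 96–97.

```bash
python3 -m crank '[{"dp":[0,0,-0.06],"angular":[0,0,0]},{"dp":[0,0,-0.06],"angular":[0,0,0]},{"dp":[0,0,-0.04],"angular":[0,0,0]},{"dp":[0,0,-0.03],"angular":[0,0,0]},{"dp":[0,0,0],"angular":[0,0,0]}]' >/dev/null; python3 -c "from h import *;st()"
python3 -m crank '[{"dp":[0,0,-0.02],"angular":[0,0,0]},{"dp":[0,0,-0.02],"angular":[0,0,0]},{"dp":[0,0,0],"angular":[0,0,0]}]' >/dev/null; python3 -c "from h import *;st()"
python3 -m crank '[{"dp":[0,0,-0.02],"angular":[0,0,0]},{"dp":[0,0,0],"angular":[0,0,0]}]' >/dev/null; python3 -c "from h import *;st()"
```

```text
t 16.0 tcp [517.5 171.7  99.7] yaw -5.46 z [ 0.  0. -1.] F [ 0.7  0.2 -2.4] gap 0.256 gf 41.1
t 16.3 tcp [517.6 171.7  98.6] yaw -5.46 z [ 0.  0. -1.] F [ 1.1  1.4 -2.1] gap 0.25 gf 41.1
t 16.5 tcp [517.5 171.7  98. ] yaw -5.46 z [ 0.  0. -1.] F [ 1.1  0.6 -1.6] gap 0.252 gf 41.2
```

```bash
python3 -m crank '[{"dp":[0,0,-0.02],"angular":[0,0,0]},{"dp":[0,0,0],"angular":[0,0,0]}]' >/dev/null; python3 -c "from h import *;st()"
python3 -m crank '[{"dp":[0,0,-0.01],"angular":[0,0,0]},{"dp":[0,0,0],"angular":[0,0,0]}]' >/dev/null; python3 -c "from h import *;st()"
python3 -m crank '[{"dp":[0,0,-0.01],"angular":[0,0,0]},{"dp":[0,0,0],"angular":[0,0,0]}]' >/dev/null; python3 -c "from h import *;st()"
python3 -m crank '[{"dp":[0,0,-0.01],"angular":[0,0,0]},{"dp":[0,0,0],"angular":[0,0,0]}]' >/dev/null; python3 -c "from h import *;st()"
```

```text
t 16.7 tcp [517.5 171.7  97.4] yaw -5.47 z [ 0.  0. -1.] F [ 1.2  1.5 -1.7] gap 0.251 gf 41.2
t 16.9 tcp [517.5 171.7  97.1] yaw -5.46 z [ 0.  0. -1.] F [ 0.5  1.4 -1.4] gap 0.253 gf 41.2
t 17.1 tcp [517.5 171.7  96.8] yaw -5.46 z [ 0.  0. -1.] F [ 1.   1.5 -1.4] gap 0.248 gf 41.2
t 17.3 tcp [517.5 171.7  96.5] yaw -5.46 z [ 0.  0. -1.] F [ 1.3  1.2 -1.4] gap 0.248 gf 41.2
```

```bash
python3 -m crank '[{"dp":[0,0,-0.01],"angular":[0,0,0]},{"dp":[0,0,0],"angular":[0,0,0]}]' >/dev/null; python3 -c "from h import *;st()"
python3 -m crank '[{"dp":[0,0,-0.01],"angular":[0,0,0]},{"dp":[0,0,0],"angular":[0,0,0]}]' >/dev/null; python3 -c "from h import *;st()"
python3 -m crank '[{"dp":[0,0,-0.01],"angular":[0,0,0]},{"dp":[0,0,0],"angular":[0,0,0]}]' >/dev/null; python3 -c "from h import *;st()"
python3 -m crank '[{"dp":[0,0,-0.01],"angular":[0,0,0]},{"dp":[0,0,0],"angular":[0,0,0]}]' >/dev/null; python3 -c "from h import *;st()"
```

```text
t 17.5 tcp [517.5 171.7  96.2] yaw -5.46 z [ 0.  0. -1.] F [ 1.1  0.2 -1. ] gap 0.252 gf 41.2
t 17.7 tcp [517.5 171.7  96. ] yaw -5.46 z [ 0.  0. -1.] F [0.5 0.  0.7] gap 0.252 gf 41.3
t 17.9 tcp [517.5 171.7  95.8] yaw -5.46 z [ 0.  0. -1.] F [1.  1.  1.2] gap 0.256 gf 41.4
t 18.1 tcp [517.5 171.6  95.5] yaw -5.46 z [ 0.  0. -1.] F [1.  0.7 2.2] gap 0.253 gf 41.6
```

```bash
python3 -m crank '[{"dp":[0,0,-0.015],"angular":[0,0,0]},{"dp":[0,0,-0.015],"angular":[0,0,0]},{"dp":[0,0,0],"angular":[0,0,0]},{"dp":[0,0,0],"angular":[0,0,0]}]' >/dev/null; python3 -c "from h import *;st()"
python3 -m crank '[{"dp":[0,0,-0.01],"angular":[0,0,0]},{"dp":[0,0,-0.01],"angular":[0,0,0]},{"dp":[0,0,0],"angular":[0,0,0]},{"dp":[0,0,0],"angular":[0,0,0]},{"dp":[0,0,0],"angular":[0,0,0]}]' >/dev/null; python3 -c "from h import *;st()"
```

```text
t 18.5 tcp [517.6 171.6  94.9] yaw -5.46 z [ 0.001 -0.    -1.   ] F [ 0.7 -0.   4.8] gap 0.252 gf 42.3
t 19.0 tcp [517.7 171.6  94.7] yaw -5.45 z [ 0.001 -0.    -1.   ] F [0.1 1.5 8. ] gap 0.252 gf 42.6
```

```bash
python3 -m crank '[{"dp":[0,0,0],"angular":[0,0,0]},{"dp":[0,0,0],"angular":[0,0,0]},{"dp":[0,0,0],"angular":[0,0,0]},{"dp":[0,0,0],"angular":[0,0,0]},{"dp":[0,0,0],"angular":[0,0,0]},{"dp":[0,0,0],"angular":[0,0,0]}]' >/dev/null
python3 - <<'E'
from fit import *
st();d=snap('side','s2.png')
P=np.linalg.inv(np.array(d['pose']))
q,_=cv2.projectPoints(np.array([[.516,.169,.067]]),cv2.Rodrigues(P[:3,:3])[0],P[:3,3],d['mtx'],np.array(d['dist'],float))
u,v=map(int,q[0,0]);cv2.imwrite('pics/e.png',cv2.resize(d['image'][v-30:v+30,u-35:u+45],None,fx=10,fy=10,interpolation=cv2.INTER_CUBIC));print(u,v)
E
```

```text
t 19.6 tcp [517.7 171.7  94.7] yaw -5.45 z [ 0.001 -0.    -1.   ] F [-0.5  1.2  8.9] gap 0.255 gf 42.6
224 191
```

View pics/e.png

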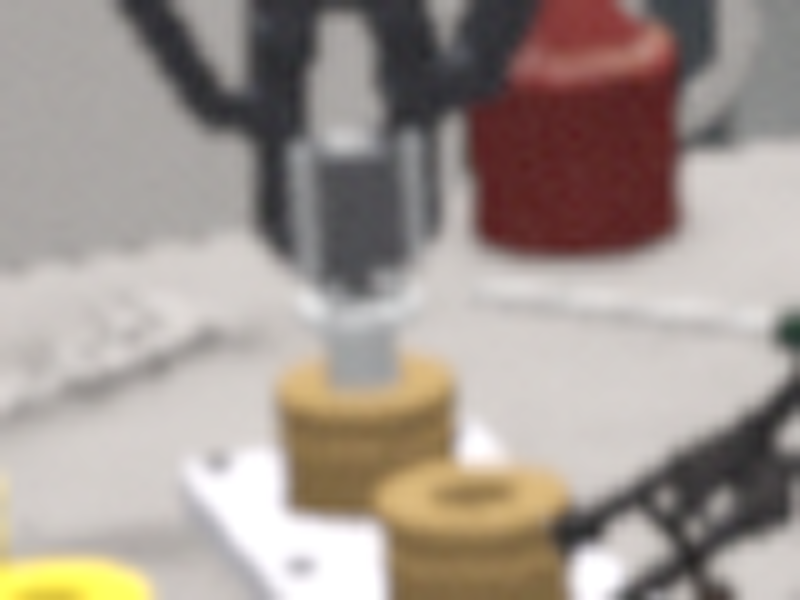

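The crop shows the pin stopped about 20 mm proud of bush A, with the shoulder at (360,305) and the bush top at (365,380). A is the bad one. Back to B.

```bash
python3 -m crank '[{"dp":[0,0,0.2],"angular":[0,0,0]},{"dp":[0,0,0.4],"angular":[0,0,0]},{"dp":[0,0,0.5],"angular":[0,0,0]},{"dp":[0,0,0],"angular":[0,0,0]},{"dp":[-0.067,-0.6,0],"angular":[0,0,0]},{"dp":[-0.1,-0.9,0],"angular":[0,0,0]},{"dp":[-0.1,-0.9,0],"angular":[0,0,0]},{"dp":[-0.1,-0.91,0],"angular":[0,0,0]},{"dp":[0,0,0],"angular":[0,0,0]},{"dp":[0,0,0],"angular":[0,0,0]},{"dp":[0,0,0],"angular":[0,0,0]},{"dp":[0,0,0],"angular":[0,0,0]}]' >/dev/null; python3 -c "from h import *;st()"
python3 -m crank '[{"dp":[0,0,-0.2],"angular":[0,0,0]},{"dp":[0,0,-0.1],"angular":[0,0,0]},{"dp":[0,0,-0.06],"angular":[0,0,0]},{"dp":[0,0,-0.06],"angular":[0,0,0]},{"dp":[0,0,-0.06],"angular":[0,0,0]},{"dp":[0,0,-0.06],"angular":[0,0,0]},{"dp":[0,0,-0.04],"angular":[0,0,0]},{"dp":[0,0,0],"angular":[0,0,0]}]' >/dev/null; python3 -c "from h import *;st()"
```

```text
t 20.85 tcp [506.2  73.2 126.7] yaw -5.39 z [-0.  0. -1.] F [-0.1  0.2 -2.5] gap 0.256 gf 41.2
t 21.65 tcp [506.3  72.3 109.3] yaw -5.47 z [-0.  0. -1.] F [-0.8  0.7 -2.7] gap 0.254 gf 41.2
```

```bash
python3 -m crank '[{"dp":[0,0,-0.06],"angular":[0,0,0]},{"dp":[0,0,-0.06],"angular":[0,0,0]},{"dp":[0,0,-0.06],"angular":[0,0,0]},{"dp":[0,0,0],"angular":[0,0,0]}]' >/dev/null; python3 -c "from h import *;st()"
python3 -m crank '[{"dp":[0,0,-0.08],"angular":[0,0,0]},{"dp":[0,0,-0.08],"angular":[0,0,0]},{"dp":[0,0,-0.08],"angular":[0,0,0]},{"dp":[0,0,0],"angular":[0,0,0]}]' >/dev/null; python3 -c "from h import *;st()"
```

```text
t 22.05 tcp [506.2  72.3 103.7] yaw -5.46 z [-0.001  0.    -1.   ] F [-0.2  0.3 -2. ] gap 0.254 gf 41.2
t 22.45 tcp [506.1  72.4  96.4] yaw -5.46 z [-0.001  0.    -1.   ] F [ 0.8  0.2 -1.4] gap 0.254 gf 41.2
```

```bash
python3 -m crank '[{"dp":[0,0,-0.08],"angular":[0,0,0]},{"dp":[0,0,-0.08],"angular":[0,0,0]},{"dp":[0,0,0],"angular":[0,0,0]}]' >/dev/null; python3 -c "from h import *;st()"
python3 -m crank '[{"dp":[0,0,-0.1],"angular":[0,0,0]},{"dp":[0,0,-0.1],"angular":[0,0,0]},{"dp":[0,0,-0.1],"angular":[0,0,0]},{"dp":[0,0,-0.06],"angular":[0,0,0]},{"dp":[0,0,0],"angular":[0,0,0]}]' >/dev/null; python3 -c "from h import *;st()"
python3 -m crank '[{"dp":[0,0,-0.04],"angular":[0,0,0]},{"dp":[0,0,-0.03],"angular":[0,0,0]},{"dp":[0,0,0],"angular":[0,0,0]}]' >/dev/null; python3 -c "from h import *;st()"
```

```text
t 22.75 tcp [506.2  72.3  91.7] yaw -5.47 z [-0.001  0.    -1.   ] F [-0.  -0.7 -1.6] gap 0.25 gf 41.2
t 23.25 tcp [506.1  72.4  80.9] yaw -5.46 z [-0.001  0.    -1.   ] F [-0.3 -0.9 -1.8] gap 0.252 gf 41.2
t 23.55 tcp [506.4  72.4  79.1] yaw -5.46 z [-0.  0. -1.] F [ 0.7  0.9 -1.9] gap 0.253 gf 41.2
```

```bash
python3 -m crank '[{"dp":[0,0,-0.04],"angular":[0,0,0]},{"dp":[0,0,-0.03],"angular":[0,0,0]},{"dp":[0,0,0],"angular":[0,0,0]}]' >/dev/null; python3 -c "from h import *;st()"
python3 -m crank '[{"dp":[0,0,-0.02],"angular":[0,0,0]},{"dp":[0,0,0],"angular":[0,0,0]}]' >/dev/null; python3 -c "from h import *;st()"
python3 -m crank '[{"dp":[0,0,-0.02],"angular":[0,0,0]},{"dp":[0,0,0],"angular":[0,0,0]}]' >/dev/null; python3 -c "from h import *;st()"
```

```text
t 23.85 tcp [506.5  72.4  77.1] yaw -5.46 z [ 0.  0. -1.] F [-0.1  0.8 -1.2] gap 0.256 gf 41.4
t 24.05 tcp [506.6  72.4  76.8] yaw -5.46 z [ 0.001  0.    -1.   ] F [-1.  0.  2.] gap 0.253 gf 41.9
t 24.25 tcp [506.6  72.4  76.5] yaw -5.46 z [ 0.001 -0.    -1.   ] F [-1.   0.9  5.9] gap 0.253 gf 42.4
```

```bash
python3 -m crank '[{"dp":[0,0,0],"angular":[0,0,0]},{"dp":[0,0,0],"angular":[0,0,0]},{"dp":[0,0,0],"angular":[0,0,0]},{"dp":[0,0,0],"angular":[0,0,0]},{"dp":[0,0,0],"angular":[0,0,0]},{"dp":[0,0,0],"angular":[0,0,0]},{"dp":[0,0,0],"angular":[0,0,0]},{"dp":[0,0,0],"angular":[0,0,0]}]' 0 >/dev/null; python3 -c "from h import *;st()"
python3 -m crank '[{"dp":[0,0,0.5],"angular":[0,0,0]},{"dp":[0,0,1],"angular":[0,0,0]},{"dp":[0,0,1],"angular":[0,0,0]},{"dp":[0,0,0.5],"angular":[0,0,0]},{"dp":[0.05,0.5,0],"angular":[0,0,0]},{"dp":[0.1,0.9,0],"angular":[0,0,0]},{"dp":[0.1,0.9,0],"angular":[0,0,0]},{"dp":[0.1,0.94,0],"angular":[0,0,0]},{"dp":[0,0,0],"angular":[0,0,0]},{"dp":[0,0,0],"angular":[0,0,0]},{"dp":[0,0,0],"angular":[0,0,0]}]' >/dev/null
python3 - <<'E'
from fit import *
st()
for n in('side','top'):
    d=snap(n);c=cloud(d)
    print(n,'grip z max',[np.nanmax(c[(abs(c[...,0]-.505)<.02)&(abs(c[...,1]-.07)<.02)&(c[...,2]<.12)][:,2])],'bushA',cyl(c,.516,.17,.025,.018,.044))
    p=c[(abs(c[...,0]-.505)<.02)&(abs(c[...,1]-.07)<.02)&(c[...,2]<.105)&(c[...,2]>.09)];print(p.mean(0) if len(p) else 0,len(p))
E
```

```text
t 25.05 tcp [506.4  72.4  75.8] yaw -5.46 z [ 0.  0. -1.] F [-0.2  0.5 -0.2] gap 0.998 gf 0.0
t 26.15 tcp [516.5 168.8 165.7] yaw -5.48 z [-0.001 -0.    -1.   ] F [0.8 0.2 0.6] gap 1.002 gf 0.0
side grip z max [np.float64(0.09983067429747056)] bushA (array([517.38, 172.22]), 107)
[0.50282222 0.06608192 0.09583528] 52
top grip z max [np.float64(0.10196419295027137)] bushA (array([516.87, 169.88]), 82)
[0.50342781 0.06922848 0.09731108] 120
```

```bash
python3 -m crank '[{"dp":[0,0.02,-0.8],"angular":[0,0,0]},{"dp":[0,0,-1],"angular":[0,0,0]},{"dp":[0,0,-0.9],"angular":[0,0,0]},{"dp":[0,0,-0.7],"angular":[0,0,0]},{"dp":[0,0,-0.5],"angular":[0,0,0]},{"dp":[0,0,-0.3],"angular":[0,0,0]},{"dp":[0,0,0],"angular":[0,0,0]},{"dp":[0,0,0],"angular":[0,0,0]},{"dp":[0,0,0],"angular":[0,0,0]}]' >/dev/null; python3 -c "from h import *;st()"
python3 -m crank '[{"dp":[0,0,0],"angular":[0,0,0]},{"dp":[0,0,0],"angular":[0,0,0]},{"dp":[0,0,0],"angular":[0,0,0]},{"dp":[0,0,0],"angular":[0,0,0]},{"dp":[0,0,0],"angular":[0,0,0]},{"dp":[0,0,0],"angular":[0,0,0]},{"dp":[0,0,0],"angular":[0,0,0]},{"dp":[0,0,0],"angular":[0,0,0]}]' 1 50 >/dev/null; python3 -c "from h import *;st()"
```

```text
t 27.15 tcp [517.6 170.1  40.7] yaw -5.48 z [ 0.002  0.    -1.   ] F [ 0.   0.  -0.3] gap 0.998 gf 0.0
t 27.95 tcp [516.8 170.4  40.8] yaw -5.47 z [ 0.  0. -1.] F [-2.2 -0.2  6.3] gap 0.551 gf 50.4
```

```bash
python3 -m crank '[{"dp":[0,0,0.3],"angular":[0,0,0]},{"dp":[0,0,0.7],"angular":[0,0,0]},{"dp":[0,0,1],"angular":[0,0,0]},{"dp":[0,0,1],"angular":[0,0,0]},{"dp":[0,0,1],"angular":[0,0,0]},{"dp":[0,0,1],"angular":[0,0,0]},{"dp":[0,0,1],"angular":[0,0,0]},{"dp":[0,0,1],"angular":[0,0,0]},{"dp":[0,0,0.4],"angular":[0,0,0]},{"dp":[0,0,0],"angular":[0,0,0]}]' >/dev/null; python3 -c "from h import *;st()"
python3 -m crank '[{"dp":[0.14,-0.5,0],"angular":[0,0,-3]},{"dp":[0.14,-0.9,0],"angular":[0,0,0]},{"dp":[0.14,-1,0],"angular":[0,0,0]},{"dp":[0.14,-1,0],"angular":[0,0,0]},{"dp":[0.14,-1,0],"angular":[0,0,0]},{"dp":[0.14,-1,0],"angular":[0,0,0]},{"dp":[0.14,-1,0],"angular":[0,0,0]},{"dp":[0.14,-1,0],"angular":[0,0,0]},{"dp":[0.14,-1,0],"angular":[0,0,0]},{"dp":[0.14,-1,0],"angular":[0,0,0]},{"dp":[0.14,-1,0],"angular":[0,0,0]},{"dp":[0.14,-1,0],"angular":[0,0,0]},{"dp":[0.14,-1,0],"angular":[0,0,0]},{"dp":[0.14,-1,0],"angular":[0,0,0]},{"dp":[0.14,-1,0],"angular":[0,0,0]},{"dp":[0.14,-1,0],"angular":[0,0,0]},{"dp":[0.14,-1,0],"angular":[0,0,0]},{"dp":[0.14,-1,0],"angular":[0,0,0]},{"dp":[0.14,-0.73,0],"angular":[0,0,0]},{"dp":[0,0,0],"angular":[0,0,0]}]' >/dev/null; python3 -c "from h import *;st()"
```

```text
t 28.95 tcp [517.4 170.3 263.2] yaw -5.45 z [ 0.003  0.    -1.   ] F [ 0.   0.3 -4.9] gap 0.555 gf 52.9
t 30.95 tcp [ 595.  -378.2  257.9] yaw -8.78 z [-0.004  0.    -1.   ] F [ 0.1  0.2 -4.1] gap 0.551 gf 52.8
```

```bash
python3 -m crank '[{"dp":[0,0,-0.5],"angular":[0,0,0]},{"dp":[0,0,-1],"angular":[0,0,0]},{"dp":[0,0,-1],"angular":[0,0,0]},{"dp":[0,0,-1],"angular":[0,0,0]},{"dp":[0,0,-1],"angular":[0,0,0]},{"dp":[0,0,-1],"angular":[0,0,0]},{"dp":[0,0,-0.8],"angular":[0,0,0]},{"dp":[0,0,-0.5],"angular":[0,0,0]},{"dp":[0,0,-0.3],"angular":[0,0,0]},{"dp":[0,0,0],"angular":[0,0,0]},{"dp":[0,0,0],"angular":[0,0,0]},{"dp":[0,0,0],"angular":[0,0,0]}]' >/dev/null; python3 -c "from h import *;st()"
```

```text
t 32.15 tcp [ 597.6 -374.5   50.5] yaw -8.46 z [ 0.002 -0.002 -1.   ] F [ 0.3 -0.  -4.1] gap 0.554 gf 52.8
```

```bash
python3 -m crank '[{"dp":[0,0,-0.15],"angular":[0,0,0]},{"dp":[0,0,-0.1],"angular":[0,0,0]},{"dp":[0,0,-0.1],"angular":[0,0,0]},{"dp":[0,0,-0.05],"angular":[0,0,0]},{"dp":[0,0,0],"angular":[0,0,0]},{"dp":[0,0,0],"angular":[0,0,0]}]' >/dev/null; python3 -c "from h import *;st()"
python3 -m crank '[{"dp":[0,0,-0.03],"angular":[0,0,0]},{"dp":[0,0,-0.03],"angular":[0,0,0]},{"dp":[0,0,0],"angular":[0,0,0]}]' >/dev/null; python3 -c "from h import *;st()"
python3 -m crank '[{"dp":[0,0,-0.02],"angular":[0,0,0]},{"dp":[0,0,0],"angular":[0,0,0]}]' >/dev/null; python3 -c "from h import *;st()"
```

```text
t 32.75 tcp [ 596.7 -373.8   36.7] yaw -8.46 z [-0.  0. -1.] F [ 0.3  0.7 -4.6] gap 0.549 gf 52.9
t 33.05 tcp [ 596.9 -373.9   36. ] yaw -8.45 z [ 0.    -0.001 -1.   ] F [-1.5  1.9  2. ] gap 0.555 gf 53.5
t 33.25 tcp [ 596.9 -374.    35.8] yaw -8.45 z [ 0.001 -0.001 -1.   ] F [-1.7  1.   4.6] gap 0.553 gf 53.9
```

Seated. I'll release with partial opening so the fingers clear the tray walls, rise straight up and check.

```bash
python3 -m crank '[{"dp":[0,0,0],"angular":[0,0,0]},{"dp":[0,0,0],"angular":[0,0,0]},{"dp":[0,0,0],"angular":[0,0,0]},{"dp":[0,0,0],"angular":[0,0,0]},{"dp":[0,0,0],"angular":[0,0,0]}]' 0.3 >/dev/null; python3 -c "from h import *;st()"
python3 -m crank '[{"dp":[0,0,0.2],"angular":[0,0,0]},{"dp":[0,0,0.5],"angular":[0,0,0]},{"dp":[0,0,1],"angular":[0,0,0]},{"dp":[0,0,1],"angular":[0,0,0]},{"dp":[0,0,1],"angular":[0,0,0]},{"dp":[0,0,1],"angular":[0,0,0]},{"dp":[0,0,1],"angular":[0,0,0]},{"dp":[0,0.9,0.5],"angular":[0,0,0]},{"dp":[-0.7,0.9,0],"angular":[0,0,0]},{"dp":[-0.9,0.9,0],"angular":[0,0,0]},{"dp":[-0.9,0.9,0],"angular":[0,0,0]},{"dp":[-0.9,0.9,0],"angular":[0,0,0]},{"dp":[-0.9,0.9,0],"angular":[0,0,0]},{"dp":[0,0.5,0],"angular":[0,0,0]},{"dp":[0,0,0],"angular":[0,0,0]},{"dp":[0,0,0],"angular":[0,0,0]}]' >/dev/null
python3 - <<'E'
from fit import *
st()
d=snap('top');c=cloud(d)
p=c[(abs(c[...,0]-.597)<.045)&(abs(c[...,1]+.374)<.045)&(c[...,2]>.035)];print('bush in tray z',np.median(p[:,2]),len(p),p.mean(0),p.max(0)) if len(p) else print('none')
cv2.imwrite('pics/f.png',cv2.resize(d['image'][130:300,130:460],None,fx=2.4,fy=2.4,interpolation=cv2.INTER_CUBIC))
E
```

```text
t 33.75 tcp [ 596.7 -373.8   34.3] yaw -8.46 z [ 0. -0. -1.] F [-0.  -0.3  0.4] gap 0.701 gf 0.0
t 35.35 tcp [ 469.3 -197.8  221.6] yaw -8.41 z [ 0.003 -0.003 -1.   ] F [-0.6 -0.6  0. ] gap 0.699 gf 0.0
none
```

View pics/f.png

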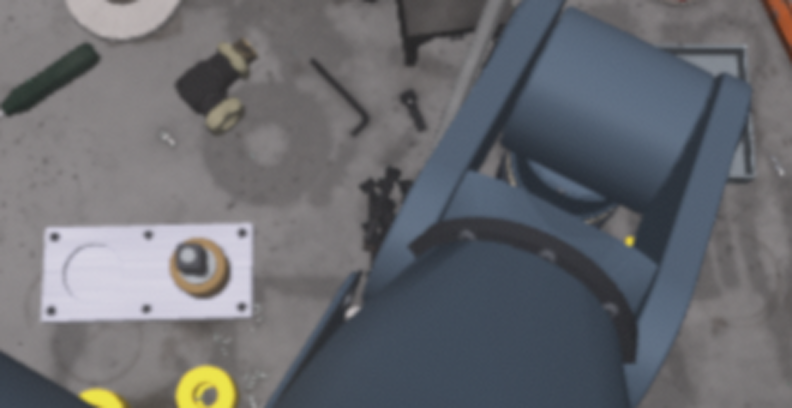

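Gauge stands in bush B (200,265) and the other nest (95,272) is empty. The tray is hidden by the arm, so I move aside.

```bash
python3 -m crank '[{"dp":[0,0.8,0.5],"angular":[0,0,0]},{"dp":[0,1,0],"angular":[0,0,0]},{"dp":[0,1,0],"angular":[0,0,0]},{"dp":[0,1,0],"angular":[0,0,0]},{"dp":[0,1,0],"angular":[0,0,0]},{"dp":[0,1,0],"angular":[0,0,0]},{"dp":[0,1,0],"angular":[0,0,0]},{"dp":[0,1,0],"angular":[0,0,0]},{"dp":[0,1,0],"angular":[0,0,0]},{"dp":[0,0.5,0],"angular":[0,0,0]},{"dp":[0,0,0],"angular":[0,0,0]},{"dp":[0,0,0],"angular":[0,0,0]},{"dp":[0,0,0],"angular":[0,0,0]}]' >/dev/null
python3 - <<'E'
from fit import *
st()
d=snap('top');c=cloud(d)
p=c[(abs(c[...,0]-.597)<.045)&(abs(c[...,1]+.374)<.045)&(c[...,2]>.035)]
if len(p): print('bush in tray z',np.median(p[:,2]),len(p),p.mean(0),p.max(0))
cv2.imwrite('pics/g.png',cv2.resize(d['image'][140:290,330:460],None,fx=4,fy=4,interpolation=cv2.INTER_CUBIC))
E
```

```text
t 36.7 tcp [468.5  81.2 235.4] yaw -8.53 z [ 0. -0. -1.] F [ 0.2  0.7 -0. ] gap 0.702 gf 0.0
bush in tray z 0.043749971203917215 357 [ 0.5939414  -0.37354957  0.04344931] [ 0.6196816  -0.34958954  0.04906052]
```

View pics/g.png

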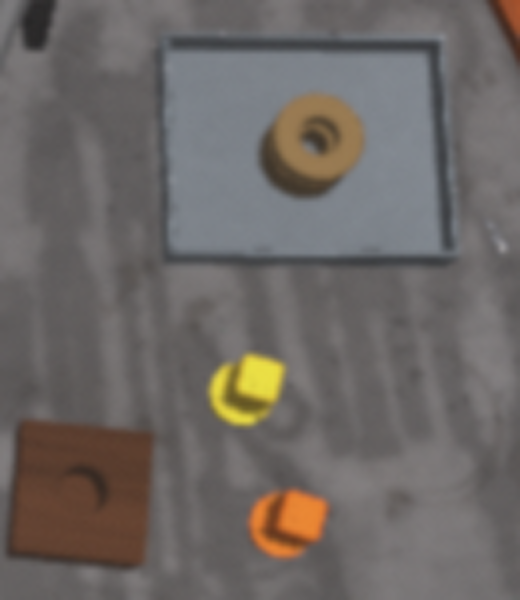

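The bad bush stands upright in the tray (318,143), its top at z ≈ 43 mm. Handing in.

```bash
python3 -c "from station import order;print(order.sign_off())"
```

```text
the job is handed in; nothing more can be done
None
```

The job is handed in (no verdict shown): the bush at y ≈ 0.07 is good and has the gauge fully home in its nest; the bad one (y ≈ 0.17), where the gauge bore on the step at about 10 N for just over a second, now stands upright in the grey tray, at about 37 s of 72.

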